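# Wedge open a press-fit gel cassette

### The arm

A 6-joint arm with a two-finger parallel gripper is mounted at the origin on the work surface. World frame = base frame: x ahead of the robot, y to its left, z up, the work surface at z = 0. Lengths are in mm, angles in rad, forces in N, time in s.
With the tool pointing down it reaches from about 275 to 1000 mm from the base axis. Payload 8.4 kg.
Tool frame: the origin (TCP) lies midway between the tips of the shut fingers; the grasp point (between the pads) lies bot.grasp_offset behind it (bot.grasp_offset is the distance from the TCP to the grasp point, in mm); z points along the fingers, y is the line along which they close (so a half turn about z gives the same grasp; the last joint's range is limited). The gripper opens to 85 mm and grips with 20 to 120 N. Pads are 22 mm wide; open, the fingers measure 114 mm over their backs; the gripper's body (76 mm by 85 mm) begins 54 mm behind the grasp point. The pads swing forward as they close: fully open they stand 13 mm farther back than shut.
Start: joints at [-1.117, 0.353, 1.633, -0, 1.155, -0.002], TCP at [275.112, -561.196, 231.281] pointing down, gripper open.
Joint ranges: [-2.63, 2.63], [-0.92, 2.1], [0.06, 2.66], [-1.3, 4.44], [0, 2.69], [-3.02, 3.02]. Speed limits (rad/s): [2.22, 2.22, 2.79, 3.14, 3.14, 3.14].

### API

Orientations are given as a 3x3 rotation matrix whose columns are the frame's x, y, z axes.
In Python, from cell import bot, snapshot, camera_info, order gives the robot as it stands. The module is installed in compiled form; this text tells all that it offers.
- The arm moves only by the shell command python3 -m jog 'ROWS' [OPENING] [FORCE]. ROWS is JSON, a list of rows, each a list of 6 numbers: the shift along the tool's x, y, z in cm, then the turn, a rotation vector about the tool's x, y, z in degrees. A call has 1 to 5 rows; each row shifts and turns the commanded pose from where the row before left it, along the tool's axes as they then stand; what a row does not reach is not made up. A row lasts 1/8 s, in which the tool goes at most 62.5 mm and 10.7 degrees, less where a joint would pass 70% of its speed; a pose out of reach is approached as far as the arm can. A call is refused whole if a number of a shift passes 6.25 or a number of a turn 10.7, either way. A call with a gripper value outside its range is refused whole. OPENING is the opening, from -1 (shut) to 1 (fully open), so that 0 is half open, set as the call begins (- or left out, the last holds). The fingers move at their own pace and stop on an object; FORCE is the grip in N (left out, the last holds). Time passes only in rows, so rows that do not move let the fingers close. It gives the time, the measured TCP pose, the force, the opening and the grip force at its end, in the units of the state.
- bot.get_state(): the state, without advancing time (a new reading comes with each control period).
- snapshot(name): name is "scene" or "top" or "wrist"; returns (picture, depth): 384x512x3 uint8, red, green, blue; 384x512 float32, mm along the optical axis (not along the pixel's ray), 0 where there is no reading.
- camera_info(name): a dict with "fx", "fy", "cx", "cy" (pixels), "pose" (4x4, takes a point from camera to world coordinates); the wrist camera has in their place "tool_from_camera" (4x4, takes a point from camera to tool coordinates, whose origin is the TCP and whose axes are the flange's). Camera axes: x right, y down, z forward; pixel columns grow to the right and rows downward; lengths in mm; the calibration is good to about 2 mm. A picture is of the moment at which its call begins: read the wrist's pose just before it. camera_info takes no time and is no camera call.
- order.job_done(): hands the job in; it is judged then, once.
The state is a dict: "clock": time; "joints": joint angles; "qvel": joint speeds; "joint_efforts": joint torques, N m; "ee_pos": TCP position; "tool_rot": TCP orientation; "wrist_force": force on the tool from outside, world axes, zero at the start; "wrist_torque": the same for the moment, N m; "finger_gap": finger opening in mm; "gripper_force": force on a finger pad.
Only numpy, scipy, OpenCV 4.12 (cv2) and the standard library are available. Lean on these libraries where they do the work, as an engineer would, in place of code of your own. Each camera call takes 0.05 s, during which the arm holds its last target. There are 200 camera calls.

### The job

Take the blue-handled wedge out of the tool rack and open the gel cassette with it: push the wedge down into the seam between the orange lips at one end, then at the other, and back again, a little at a time, so that the plates part evenly (neither end ever more than about 7 mm further open than the other) until both ends stand at least 10 mm apart. Touch the plates only with the wedge, and then put the wedge in the yellow tub.

Things in the scene. Friction and masses are not known exactly. Their poses are not given: they have to be found in the camera images.
- wedge_grip (a point): Middle of the blue handle of the wedge, the tool to use (126 mm tall, 0.12 kg), hanging upright in the rack. Handle: square bar 24 x 24 mm, from 30 mm below to 30 mm above this point; below it a black collar 40 x 40 x 6 mm, then the steel blade. Axes: z up, x across the blade's thickness and along the row of tools, y along the blade's width. A half turn about z changes nothing.
- wedge_tip (a point): Tip of the wedge's blade, 96 mm straight below the handle's middle. The blade is 22 mm wide and 60 mm long; it is 3 mm thick at the tip and thickens evenly on both sides to 19 mm at the collar.
- rack: White tool rack, fixed, 250 x 75 mm, top 80 mm above the bench, origin under its centre. Three tools of one size hang by their collars in its loose holes, 75 mm apart in a row along its x: a blue (the wedge), a red (scraper) and a green (pick), in any order. Fingers have most room if they close along y, across the row. Lift a tool 65 mm to clear the rack.
- cassette: Black holder, fixed, 130 x 190 mm, origin under its centre; x across the seam, away from the robot, y along the seam to the left. In it stand the two plates, pressed together, 150 mm long and 9 mm thick each. At both ends of the seam, 50 mm left and right of centre, is a notch: orange lips 44 mm long, flared 30 degrees, a funnel 20 mm wide at its top, 95 mm above the bench, narrowing to the 1 mm seam at 75 mm.
- front_plate: White plate, on the robot's side. Origin: on the seam at the middle of the LEFT notch (+y end), at the seam's mouth, 75 mm above the bench; axes as the holder's. Each plate end slides outwards on its own against about 3 N, up to 15 mm, and stays where it is pushed. A wedge tip N mm below the mouth opens that end to about 2 + 0.27 N mm, for a push of 5 to 15 N.
- rear_plate: Grey plate, on the far side, mirror image of the white one. Origin: its own point at the middle of the left notch, at the white plate's origin while closed. The horizontal distance between the two origins is the opening of the left end.
- front_right (a point): The white plate's point at the middle of the RIGHT notch (-y end), at the seam's mouth, 75 mm above the bench, 100 mm from the plate's origin.
- rear_right (a point): The grey plate's point at the middle of the right notch; its horizontal distance from the white plate's is the opening of the right end, 0 when closed.
- tub: Yellow open tub for used tools, fixed: 160 x 160 mm, 70 mm high, walls and floor 5 mm. Origin at the centre of its underside, z up.

How it is judged (in metres and radians):
On the way, in this order (a step that is already met when the one before it is completed fails the run):
1. one end of the cassette is eased open by more than 3 mm ((horizontal distance between front_plate and rear_plate above 0.003 m or horizontal distance between front_right and rear_right above 0.003 m)), for 0.1 s.
2. the other end is eased open by more than 3 mm too (horizontal distance between front_plate and rear_plate above 0.003 m and horizontal distance between front_right and rear_right above 0.003 m), for 0.1 s.
3. both ends are open by more than 9 mm (horizontal distance between front_plate and rear_plate above 0.009 m and horizontal distance between front_right and rear_right above 0.009 m), for 0.1 s.
At the end, for the whole second after the job is handed in: Both ends of the seam stand open by more than 9 mm, and the wedge, released, is in the yellow tub (its tip within the walls and less than 60 mm above the tub's underside, the handle's middle less than 125 mm above it) (all of step 3 and x of wedge_tip in the frame of tub between -0.08 and 0.08 m and y of wedge_tip in the frame of tub between -0.08 and 0.08 m and z of wedge_tip in the frame of tub below 0.06 m and z of wedge_grip in the frame of tub below 0.125 m); the robot touches nothing.
It fails at once if the plates come apart crookedly: more than 0.085 rad between them, that is one end about 8.5 mm further open than the other (angle between the x axis of front_plate and the x axis of rear_plate, either way round above 0.085 rad).
It fails at once if the fingers or the arm, not the wedge, push on a plate (more than 3 N) (contact force between any of the fingers, the arm and front_plate above 3 N or contact force between any of the fingers, the arm and rear_plate above 3 N).
It also fails if it takes over 58 s, if anything falls off the work surface, if the arm or the gripper's body presses on something with over 40 N, if the wrist force passes 120 N, or if a joint passes its speed limit or range.

## Working session

There is one attempt and no reset: what is moved stays moved. The work goes in short steps, Python scripts to look and compute and a shell command to move; the robot and the scene stay as the last step left them, time stands still between calls to the robot, and variables do not carry over. Pictures are saved under pics/ and viewed, at most 12 in all, crops included, and the job is handed in when it is done.

```bash
mkdir -p pics
cat > h.py <<'E'
import numpy as np,cv2
from cell import bot,snapshot,camera_info,order
def save(n,f,crop=None,s=1):
    st=bot.get_state();p,d=snapshot(n);np.savez('pics/'+f+'.npz',p=p,d=d,ee=st['ee_pos'],R=st['tool_rot'])
    q=p[...,::-1]
    cv2.imwrite('pics/'+f+'.png',q);return p,d
def pose(n,f):
    c=camera_info(n);z=np.load('pics/'+f+'.npz')
    if n!='wrist':return c,np.array(c['pose']),z['d']
    T=np.eye(4);T[:3,:3]=z['R'];T[:3,3]=z['ee'];return c,T@np.array(c['tool_from_camera']),z['d']
def px(n,f,u,v,zw=None):
    c,T,d=pose(n,f);r=T[:3,:3]@np.array([(u-c['cx'])/c['fx'],(v-c['cy'])/c['fy'],1]);o=T[:3,3]
    if zw is not None:return o+r*(zw-o[2])/r[2]
    return o+r*np.median(d[v-1:v+2,u-1:u+2])
E
python3 - <<'E'
from h import *
for n in('scene','top'):save(n,n+'0')
a=cv2.imread('pics/top0.png');b=cv2.imread('pics/scene0.png')
s=bot.get_state();print(s,bot.grasp_offset,camera_info('top'),camera_info('wrist'))
E
```

```text
{'clock': 0.1, 'joints': array([-1.11741103e+00,  3.53581470e-01,  1.63404967e+00,  1.75256876e-05,
        1.15520308e+00, -2.39519343e-03]), 'qvel': array([-5.73325856e-04, -2.02415415e-03, -1.91139245e-03,  1.12585704e-03,
        9.13774662e-04,  5.59832829e-05]), 'joint_efforts': array([-3.75320833e-04, -6.06357336e+01, -3.42818892e+01, -3.43181944e-05,
        3.96150004e-03, -3.75073046e-05]), 'ee_pos': array([ 274.92455502, -560.81492142,  230.63946209]), 'tool_rot': array([[ 8.97920881e-01,  4.40156575e-01, -5.29405031e-04],
       [ 4.40156893e-01, -8.97920179e-01,  1.12315089e-03],
       [ 1.89987874e-05, -1.24152191e-03, -9.99999229e-01]]), 'wrist_force': array([-0.10256273, -0.27246579, -0.13195918]), 'wrist_torque': array([ 0.06921302, -0.01277963,  0.02711451]), 'gripper_force': 0.0, 'finger_gap': 85.4159146962656} 18.700000000000003 {'fx': 397.41705008024604, 'fy': 397.41705008024604, 'cx': 255.28561838429036, 'cy': 190.76856380963315, 'pose': array([[ 7.68255351e-03, -9.94855335e-01,  1.01014060e-01,
         4.37955422e+02],
       [-9.99902012e-01, -6.46055920e-03,  1.24188546e-02,
        -7.85054868e+00],
       [-1.17023564e-02, -1.01099570e-01, -9.94807485e-01,
         8.99839567e+02],
       [ 0.00000000e+00,  0.00000000e+00,  0.00000000e+00,
         1.00000000e+00]])} {'fx': 336.2838882425943, 'fy': 336.2838882425943, 'cx': 257.5937558943493, 'cy': 193.70367562981818, 'tool_from_camera': array([[-2.30008798e-04, -9.45473951e-01, -3.25697645e-01,
         8.32156557e+01],
       [ 9.99999754e-01, -1.54725582e-06, -7.01711709e-04,
         5.74192452e-01],
       [ 6.62946204e-04, -3.25697726e-01,  9.45473718e-01,
        -1.42158105e+02],
       [ 0.00000000e+00,  0.00000000e+00,  0.00000000e+00,
         1.00000000e+00]])}
```

View pics/top0.png

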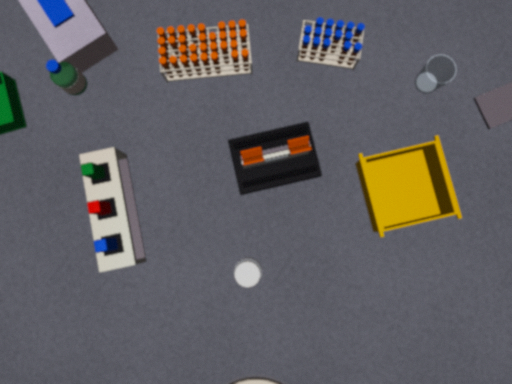

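View pics/scene0.png

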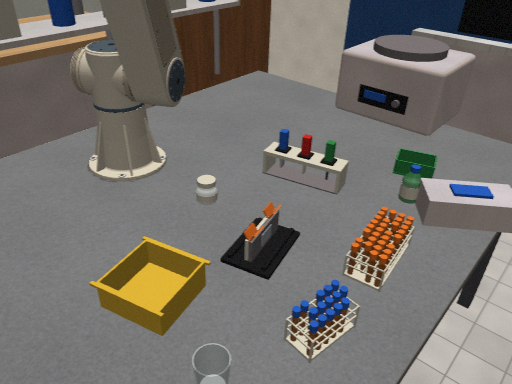

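The top view shows the blue wedge handle at about (101,245) with the rack running from (97,152) to (115,268). The orange notches are at (251,156) and (299,145), and the tub is centred near (408,187). The scene view shows the blue handle at (284,140), lips at (250,229) and (269,210), and the tub at (153,285).

```bash
python3 - <<'E'
from h import *
from scipy.optimize import least_squares
for nm,n,u,v in[('bluetop','top',99,246),('redtop','top',94,208),('greentop','top',88,170),('rack','top',90,190),('rack','top',107,262),('lipL','top',251,156),('lipR','top',299,146),('tubfloor','top',408,187),('sblue','scene',284,131),('vial','top',247,273),('cornerF','top',242,190),('cornerF2','top',320,174)]:
    print(nm,px(n,n+'0',u,v).round(1))
c,T,d=pose('top','top0');p=np.load('pics/top0.npz')['p']
hsv=cv2.cvtColor(p,cv2.COLOR_RGB2HSV)
def pts(m):
    v,u=np.nonzero(m);z=d[v,u];P=np.stack([(u-c['cx'])/c['fx']*z,(v-c['cy'])/c['fy']*z,z],1)@T[:3,:3].T+T[:3,3];return P,u,v
H,S,V=hsv[...,0].astype(int),hsv[...,1],hsv[...,2]
uu,vv=np.meshgrid(range(512),range(384))
def rep(nm,m,zl,zh):
    P,u,v=pts(m);k=(P[:,2]>zl)&(P[:,2]<zh);P=P[k]
    r=cv2.minAreaRect(P[:,:2].astype(np.float32));print(nm,k.sum(),'z',np.percentile(P[:,2],[5,50,95]).round(1),'rect',np.round(r[0],1),np.round(r[1],1),round(r[2],1))
O=(H<14)&(S>150)&(vv>125)&(vv<180)
rep('lipL',O&(uu>230)&(uu<272),60,130);rep('lipR',O&(uu>272)&(uu<325),60,130)
rep('lips',O&(uu>230)&(uu<325),60,130)
rep('rack',(S<70)&(V>120)&(uu>70)&(uu<150)&(vv>140)&(vv<280),70,90)
rep('tubrim',(H>18)&(H<32)&(S>150)&(uu>340),60,80)
B=(H>100)&(H<125)&(S>120)&(uu<125)&(uu>80)&(vv>225)&(vv<265)
rep('blue',B,100,180)
E
python3 - <<'E'
import cv2
a=cv2.imread('pics/top0.png')
l=cv2.resize(a[140:275,65:160],None,fx=4,fy=4,interpolation=3);r=cv2.resize(a[115:200,222:327],None,fx=4,fy=4,interpolation=3)
import numpy as np
r=np.pad(r,((0,200),(0,0),(0,0)));cv2.imwrite('pics/crop1.png',np.hstack([l,r]))
E
```

```text
bluetop [407.7 296.2 145.4]
redtop [479.5 309.  146. ]
greentop [552.5 323.9 146.7]
rack [520.6 347.1  79.7]
rack [372.8 304.6  79.9]
lipL [594.8  12.   77.3]
lipR [616.7 -88.7  77.3]
tubfloor [ 539.4 -340.5    6.5]
sblue [414.1 289.3 146.6]
vial [352.3  18.2  71.6]
cornerF [529.6  33.1  12.4]
cornerF2 [ 566.8 -141.9   13.6]
lipL 295 z [75.2 87.3 95.1] rect [593.6   9.6] [29.7 43.9] 13.9
lipR 303 z [75.3 87.9 95.3] rect [617.1 -88. ] [30.2 44.4] 13.4
lips 598 z [75.3 87.5 95.2] rect [605.3 -39.3] [ 30.2 144.6] 13.6
rack 2934 z [77.7 80.  82.6] rect [483.5 310.8] [250.6  76.8] 12.6
tubrim 1601 z [63.8 70.8 73.4] rect [ 536.4 -320.2] [179.7 176.5] 13.8
blue 253 z [106.5 144.4 147.5] rect [410.1 293.4] [23.9 24. ] 12.8
```

View pics/crop1.png

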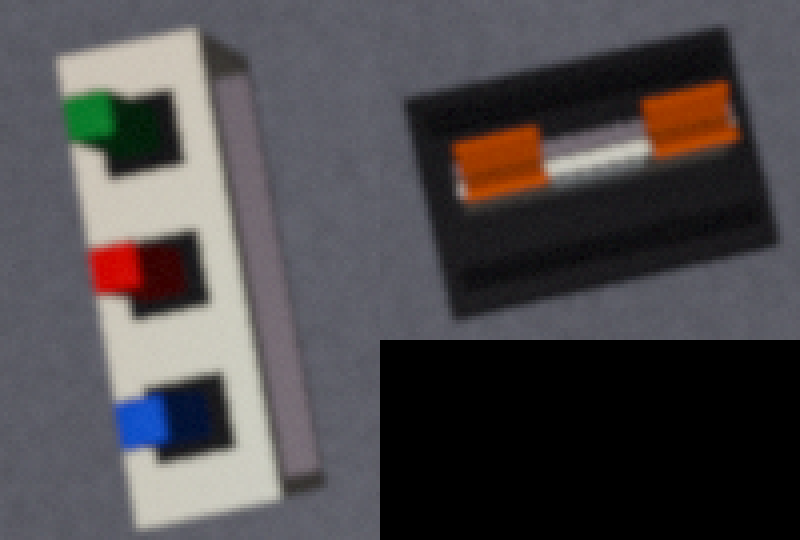

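```bash
cat >> h.py <<'E'
def go(x,y,z,yaw):
    "remaining shift in cm along current tool axes, and turn about tool z in deg"
    s=bot.get_state();R=s['tool_rot'];d=R.T@(np.array([x,y,z])-s['ee_pos'])/10
    print('t',round(s['clock'],2),'ee',s['ee_pos'].round(1),'yaw',np.degrees(np.arctan2(R[1,0],R[0,0])).round(2),'F',s['wrist_force'].round(1),'gap',round(s['finger_gap'],1),'| d cm',d.round(2),'turn',(np.degrees(np.arctan2(R[1,0],R[0,0]))-yaw).round(2))
E
python3 -m jog '[[0,0,0,0,0,6.7],[0,0,0,0,0,6.8],[2.3,-5.75,0,0,0,0],[2.3,-5.75,0,0,0,0],[2.3,-5.75,0,0,0,0]]' 1
python3 -m jog '[[2.3,-5.75,0,0,0,0],[2.3,-5.75,0,0,0,0],[2.3,-5.75,0,0,0,0],[2.3,-5.75,0,0,0,0],[2.3,-5.75,0,0,0,0]]'
python3 -m jog '[[2.3,-5.75,0,0,0,0],[2.3,-5.75,0,0,0,0],[2.3,-5.75,0,0,0,0],[2.3,-5.75,0,0,0,0],[0,0,0,0,0,0]]'
python3 -c "
from h import *
go(410,294,200,12.6)"
```

```text
clock: 0.72
ee_pos: [304.6, -375.9, 230.9]
tool_rot: [[0.976, 0.218, -0.0], [0.218, -0.976, 0.001], [-0.0, -0.001, -1.0]]
wrist_force: [1.5, 0.3, 0.3]
finger_gap: 85.5
gripper_force: 0.0
clock: 1.35
ee_pos: [354.1, -70.3, 231.4]
tool_rot: [[0.976, 0.218, 0.001], [0.218, -0.976, -0.0], [0.001, 0.0, -1.0]]
wrist_force: [1.2, 0.3, -0.1]
finger_gap: 85.6
gripper_force: 0.0
clock: 1.98
ee_pos: [393.9, 176.2, 231.2]
tool_rot: [[0.975, 0.224, 0.0], [0.224, -0.975, 0.001], [0.0, -0.001, -1.0]]
wrist_force: [-0.5, -0.9, 0.2]
finger_gap: 85.5
gripper_force: 0.0
t 1.98 ee [393.9 176.2 231.2] yaw 12.92 F [-0.5 -0.9  0.2] gap 85.5 | d cm [  4.2  -11.12   3.13] turn 0.32
```

```bash
python3 -m jog '[[2.1,-5.5,0.7,0,0,0.3],[2.1,-5.6,0.7,0,0,0],[0,0,0,0,0,0],[0,0,0,0,0,0]]'
python3 - <<'E'
from h import *
go(410,294,200,12.6)
p,d=save('wrist','w1')
c,T,d=pose('wrist','w1')
hsv=cv2.cvtColor(p,cv2.COLOR_RGB2HSV);m=(hsv[...,0]>100)&(hsv[...,0]<125)&(hsv[...,1]>120)
v,u=np.nonzero(m);z=d[v,u];P=np.stack([(u-c['cx'])/c['fx']*z,(v-c['cy'])/c['fy']*z,z],1)@T[:3,:3].T+T[:3,3]
k=(P[:,2]>90)&(P[:,2]<170);P=P[k];print(len(P),np.percentile(P[:,2],[2,50,98]).round(1))
t=P[P[:,2]>138];print(cv2.minAreaRect(t[:,:2].astype(np.float32)),np.median(t[:,2]), t.mean(0))
E
```

```text
clock: 2.48
ee_pos: [410.3, 288.8, 216.8]
tool_rot: [[0.977, 0.214, -0.001], [0.214, -0.977, -0.001], [-0.001, 0.001, -1.0]]
wrist_force: [0.3, -0.4, 0.0]
finger_gap: 85.5
gripper_force: 0.0
t 2.48 ee [410.3 288.8 216.8] yaw 12.33 F [ 0.3 -0.4  0. ] gap 85.5 | d cm [ 0.08 -0.51  1.68] turn -0.27
1675 [ 94.4 144.6 146.6]
((409.466064453125, 296.0802307128906), (22.98086166381836, 23.319488525390625), 12.472420692443848) 145.20376343920066 [410.67576903 295.91447208 144.8751198 ]
```

View pics/w1.png

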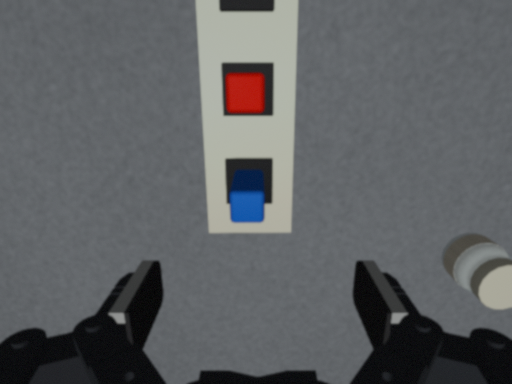

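The wrist view shows the wedge's handle top at (247,207), alone between the fingers; it measures (410,295.5,145), matching the expected height 146.

```bash
python3 -m jog '[[0.1,-0.65,0,0,0,-0.3],[0,0,4,0,0,0],[0,0,4,0,0,0],[0,0,3.6,0,0,0],[0,0,0,0,0,0]]'
python3 -c "
from h import *
go(410,295.5,101,12.5)"
```

```text
clock: 3.15
ee_pos: [409.0, 294.9, 99.6]
tool_rot: [[0.976, 0.218, -0.004], [0.218, -0.976, -0.003], [-0.004, 0.002, -1.0]]
wrist_force: [0.1, 0.6, 0.8]
finger_gap: 85.6
gripper_force: 0.0
t 3.15 ee [409.  294.9  99.6] yaw 12.57 F [0.1 0.6 0.8] gap 85.6 | d cm [ 0.11 -0.04 -0.14] turn 0.07
```

```bash
python3 -m jog '[[0.1,0,-0.1,0,0,0],[0,0,0,0,0,0],[0,0,0,0,0,0],[0,0,0,0,0,0],[0,0,0,0,0,0]]' -1 90
python3 -m jog '[[0,0,0,0,0,0],[0,0,0,0,0,0],[0,0,0,0,0,0],[0,0,0,0,0,0],[0,0,0,0,0,0]]'
```

```text
clock: 3.78
ee_pos: [411.9, 297.0, 103.4]
tool_rot: [[0.976, 0.219, 0.001], [0.219, -0.976, 0.001], [0.002, -0.0, -1.0]]
wrist_force: [-0.8, -1.4, 7.7]
finger_gap: 22.9
gripper_force: 88.1
clock: 4.4
ee_pos: [411.9, 297.0, 103.4]
tool_rot: [[0.976, 0.219, 0.001], [0.218, -0.976, 0.001], [0.001, -0.0, -1.0]]
wrist_force: [-0.8, -1.4, 7.9]
finger_gap: 22.9
gripper_force: 88.1
```

```bash
python3 -m jog '[[0,0,-1.5,0,0,0],[0,0,-2.5,0,0,0],[0,0,-3.5,0,0,0],[0,0,-4,0,0,0],[0,0,-3.5,0,0,0]]'
python3 - <<'E'
from h import *
go(600,-20,250,13.5)
p,d=save('wrist','w2')
E
```

```text
clock: 5.03
ee_pos: [411.3, 296.6, 254.7]
tool_rot: [[0.976, 0.218, 0.001], [0.218, -0.976, 0.001], [0.001, -0.0, -1.0]]
wrist_force: [0.3, 0.3, -0.9]
finger_gap: 22.9
gripper_force: 88.1
t 5.03 ee [411.3 296.6 254.7] yaw 12.62 F [ 0.3  0.3 -0.9] gap 22.9 | d cm [11.5  35.02  0.47] turn -0.88
```

View pics/w2.png

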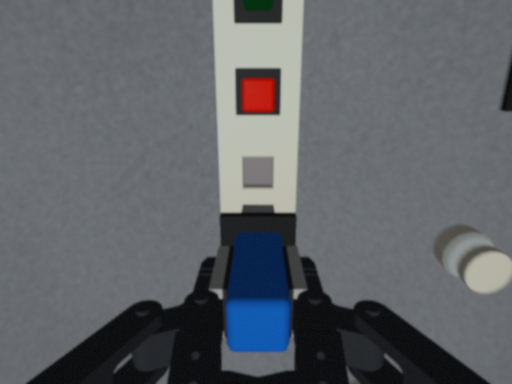

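The wedge is out of the rack, held between the pads: the top face is at (258,325), the side face at (258,260), and the black collar at (258,228).

Run:
```python
from h import *
z=np.load('pics/w2.npz');C=np.array(camera_info('wrist')['tool_from_camera']);c=camera_info('wrist')
p,d=z['p'],z['d']
hsv=cv2.cvtColor(p,cv2.COLOR_RGB2HSV)
v,u=np.nonzero(d>0);zz=d[v,u];P=np.stack([(u-c['cx'])/c['fx']*zz,(v-c['cy'])/c['fy']*zz,zz],1)@C[:3,:3].T+C[:3,3]
H=hsv[v,u]
b=(H[:,0]>100)&(H[:,0]<125)&(H[:,1]>120)&(v>225)
top=b&(H[:,2]>160)&(v>305);side=b&(v<285)&(v>240)
print('top z',np.percentile(P[top,2],[10,50,90]),'y',np.percentile(P[top,1],[2,98]),'x',np.percentile(P[top,0],[2,98]))
A=P[side];print('side x=f(z)',np.polyfit(A[:,2],A[:,0],1),'at z',A[:,2].min(),A[:,2].max(),'x med',np.median(A[:,0]), 'y edges slope')
k=(u>230)&(u<285)&(v>219)&(v<229);print('collar',np.median(P[k],0),np.ptp(P[k],0))
for r in (340,320,300,280,260,245):
    m=side|b; q=m&(v==r);print(r,u[q].min(),u[q].max(),P[q].mean(0).round(1))
```

```text
top z [-42.70574253 -42.04326949 -41.36690152] y [-9.28782938 10.27533344] x [-13.13619864   6.24685328]
side x=f(z) [-0.00895856  8.14760888] at z -32.902930896861704 18.5459339901943 x med 8.329373079618335 y edges slope
collar [11.50930348  0.85617259 17.94799641] [ 5.61535634 27.70387375  3.53932734]
340 227 288 [ -8.6   0.5 -41.9]
320 225 290 [  0.3   0.7 -41.7]
300 226 289 [  7.6   0.7 -40. ]
280 228 287 [  8.4   0.6 -28.4]
260 231 284 [  8.3   0.6 -13. ]
245 233 282 [7.9 0.6 1.7]
```

```bash
python3 -m jog '[[2,5.3,0,0,0,0],[2,5.3,0,0,0,0],[2,5.3,0,0,0,0],[2,5.3,0,0,0,0],[2,5.3,0,0,0,0]]'
python3 -m jog '[[1.9,5.4,3,0,0,-0.9],[0,0,0.5,0,0,0],[0,0,0,0,0,0],[0,0,0,0,0,0]]'
python3 - <<'E'
from h import *
go(596.7,11,200,13.5)
p,d=save('wrist','w3')
c,T,d=pose('wrist','w3');hsv=cv2.cvtColor(p,cv2.COLOR_RGB2HSV)
v,u=np.nonzero((hsv[...,0]<14)&(hsv[...,1]>150)&(d>0));z=d[v,u];P=np.stack([(u-c['cx'])/c['fx']*z,(v-c['cy'])/c['fy']*z,z],1)@T[:3,:3].T+T[:3,3]
k=(P[:,2]>60)&(P[:,2]<110);P=P[k];print(len(P),np.percentile(P[:,2],[2,50,98]))
a=np.radians(13.5);X=P[:,0]*np.cos(a)+P[:,1]*np.sin(a);Y=-P[:,0]*np.sin(a)+P[:,1]*np.cos(a)
for nm,k in(('L',Y>-177+0),('R',Y<-177)):
    if k.sum()>50:print(nm,k.sum(),'X',np.percentile(X[k],[1,99]),'Y',np.percentile(Y[k],[1,99]),'low X',np.median(X[k&(P[:,2]<79)]),cv2.minAreaRect(P[k,:2].astype(np.float32)))
E
```

```text
clock: 5.7
ee_pos: [567.5, 58.2, 253.1]
tool_rot: [[0.976, 0.218, 0.001], [0.218, -0.976, 0.0], [0.001, -0.0, -1.0]]
wrist_force: [-0.4, 1.4, -1.2]
finger_gap: 23.0
gripper_force: 88.5
clock: 6.2
ee_pos: [596.0, 14.0, 219.2]
tool_rot: [[0.972, 0.235, 0.001], [0.235, -0.972, 0.0], [0.001, -0.0, -1.0]]
wrist_force: [-0.7, 0.2, -2.1]
finger_gap: 22.7
gripper_force: 88.6
t 6.2 ee [596.   14.  219.2] yaw 13.58 F [-0.7  0.2 -2.1] gap 22.7 | d cm [-0.    0.31  1.92] turn 0.08
176 [67.45909863 73.19536195 92.78771658]
L 131 X [571.66891222 593.27194118] Y [-149.72750402 -106.40576558] low X 578.0389942005252 ((595.7061767578125, 11.27973747253418), (22.927734375, 43.5301399230957), 13.801925659179688)
```

View pics/w3.png

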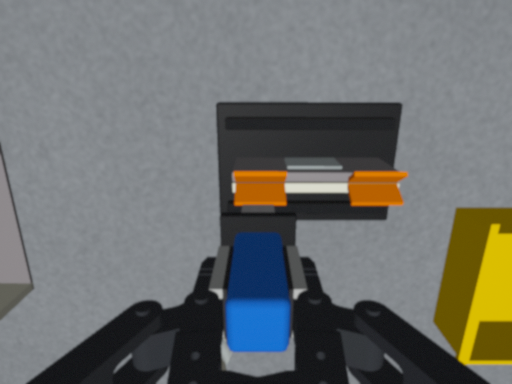

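The wrist view shows the left notch's lip top edges at rows 171 and 206, columns 233–287, and the right notch at columns 348–405. The wedge hangs at column 258.

Run:
```python
from h import *
a=np.radians(13.5);E=np.array([[np.cos(a),np.sin(a)],[-np.sin(a),np.cos(a)]])
z=np.load('pics/w3.npz')
for nm,us in(('L',(233.5,287)),('R',(348.5,405))):
    q=[px('wrist','w3',u,v,95) for u in us for v in(171,206)]
    for w in q:print(nm,w[:2].round(1),(z['R'].T@(w-z['ee'])).round(1))
    print('mid',np.mean(q,0).round(1),'tool',(z['R'].T@(np.mean(q,0)-z['ee'])).round(1))
```

```text
L [602.5  35.3] [ 11.2 -19.2 124.2]
L [572.5  28.8] [-19.5 -19.9 124.2]
L [612.8  -7.2] [ 11.2  24.6 124.2]
L [583.2 -15.3] [-19.5  25.5 124.2]
mid [592.7  10.4  95. ] tool [ -4.1   2.8 124.2]
R [624.6 -56.2] [ 11.2  75.  124.2]
R [595.4 -66. ] [-19.5  77.6 124.2]
R [ 635.5 -101.1] [ 11.2 121.2 124.2]
R [ 606.7 -112.5] [-19.5 125.6 124.2]
mid [615.5 -83.9  95. ] tool [ -4.1  99.8 124.2]
```

```bash
python3 -m jog '[[-0.05,0.2,2,0,0,0],[0,0,2,0,0,0],[0,0,1.5,0,0,0],[0,0,0,0,0,0]]'
python3 -c "
from h import *
go(593,9,159,13.5)"
```

```text
clock: 6.75
ee_pos: [595.5, 11.4, 162.7]
tool_rot: [[0.972, 0.235, -0.002], [0.235, -0.972, 0.0], [-0.001, -0.0, -1.0]]
wrist_force: [0.8, -0.3, -1.7]
finger_gap: 22.7
gripper_force: 88.6
t 6.75 ee [595.5  11.4 162.7] yaw 13.56 F [ 0.8 -0.3 -1.7] gap 22.7 | d cm [-0.3   0.18  0.37] turn 0.06
```

Tip is at ~79 mm, no side force. Push in to ~12 mm below the mouth (TCP z ≈ 147).

```bash
python3 -m jog '[[0,0,0.5,0,0,0],[0,0,0.4,0,0,0],[0,0,0.4,0,0,0],[0,0,0.3,0,0,0],[0,0,0,0,0,0]]'
python3 -c "
from h import *
go(593,9,147,13.5)"
```

```text
clock: 7.38
ee_pos: [596.7, 10.9, 147.5]
tool_rot: [[0.972, 0.234, 0.001], [0.234, -0.972, 0.0], [0.001, 0.0, -1.0]]
wrist_force: [1.5, 0.4, 2.1]
finger_gap: 23.1
gripper_force: 89.3
t 7.38 ee [596.7  10.9 147.5] yaw 13.51 F [1.5 0.4 2.1] gap 23.1 | d cm [-0.41  0.1   0.05] turn 0.01
```

```bash
python3 -m jog '[[0,0,-2.5,0,0,0],[0,0,-3,0,0,0],[0,0,0,0,0,0]]'
cat > op.py <<'E'
from h import *
import sys
p,d=save('wrist',sys.argv[1])
q=cv2.resize(p[140:220,215:420,::-1],None,fx=3.9,fy=3.9,interpolation=3);cv2.imwrite('pics/'+sys.argv[1]+'c.png',q)
go(0,0,0,13.5)
E
python3 op.py w4
```

```text
clock: 7.75
ee_pos: [597.3, 10.8, 204.0]
tool_rot: [[0.972, 0.234, 0.003], [0.234, -0.972, -0.0], [0.003, 0.001, -1.0]]
wrist_force: [-0.1, 0.3, -1.4]
finger_gap: 23.2
gripper_force: 88.8
t 7.8 ee [596.3  10.8 202.4] yaw 13.51 F [-0.1 -0.2 -1.3] gap 22.8 | d cm [-58.25 -12.88  20.19] turn 0.01
```

View pics/w4c.png

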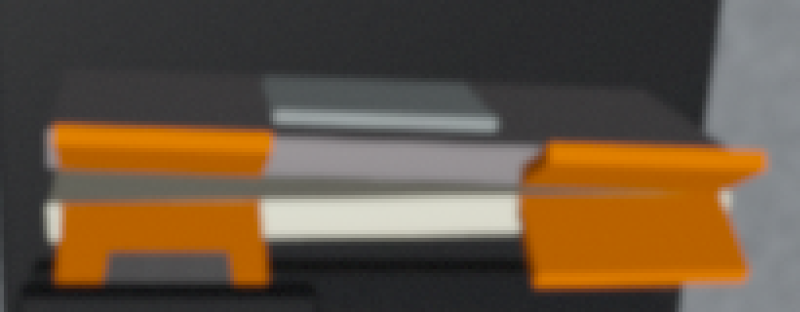

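The left end is open about 5 mm (gap tapering from x≈50 to nothing at the right end of the crop). Now the right notch.

```bash
python3 -m jog '[[0,5,0,0,0,0],[-0.05,5,0,0,0,0],[0,0,2,0,0,0],[0,0,2,0,0,0],[0,0,0,0,0,0]]'
python3 -m jog '[[0,0,0.5,0,0,0],[0,0,0.5,0,0,0],[0,0,0.4,0,0,0],[0,0,0,0,0,0]]'
python3 -c "
from h import *
go(617,-87,138,13.5)"
```

```text
clock: 8.43
ee_pos: [617.7, -86.4, 159.6]
tool_rot: [[0.972, 0.233, -0.004], [0.233, -0.972, 0.001], [-0.004, -0.002, -1.0]]
wrist_force: [0.1, 0.3, -0.8]
finger_gap: 23.2
gripper_force: 89.0
clock: 8.93
ee_pos: [619.2, -86.4, 148.2]
tool_rot: [[0.972, 0.234, 0.0], [0.234, -0.972, -0.0], [0.0, 0.0, -1.0]]
wrist_force: [0.1, 0.4, -2.0]
finger_gap: 22.7
gripper_force: 89.4
t 8.93 ee [619.2 -86.4 148.2] yaw 13.52 F [ 0.1  0.4 -2. ] gap 22.7 | d cm [-0.22  0.01  1.02] turn 0.02
```

```bash
python3 -m jog '[[0,0,0.5,0,0,0],[0,0,0.5,0,0,0],[0,0,0,0,0,0]]'
python3 -m jog '[[0,0,-3,0,0,0],[0,0,-3.5,0,0,0],[0,-3,0,0,0,0],[0,-2,0,0,0,0],[0,0,0,0,0,0]]'
python3 op.py w5
```

```text
clock: 9.3
ee_pos: [619.3, -86.5, 137.8]
tool_rot: [[0.972, 0.234, 0.001], [0.234, -0.972, -0.0], [0.0, 0.0, -1.0]]
wrist_force: [2.6, -1.7, -1.7]
finger_gap: 23.3
gripper_force: 89.2
clock: 9.93
ee_pos: [606.4, -36.5, 202.5]
tool_rot: [[0.972, 0.236, -0.002], [0.236, -0.972, 0.0], [-0.002, -0.001, -1.0]]
wrist_force: [0.6, 0.6, -1.3]
finger_gap: 23.2
gripper_force: 89.0
t 9.97 ee [606.8 -37.3 202.5] yaw 13.6 F [-0.2 -0.6 -1.8] gap 23.1 | d cm [-58.07 -17.89  20.34] turn 0.1
```

View pics/w5.png

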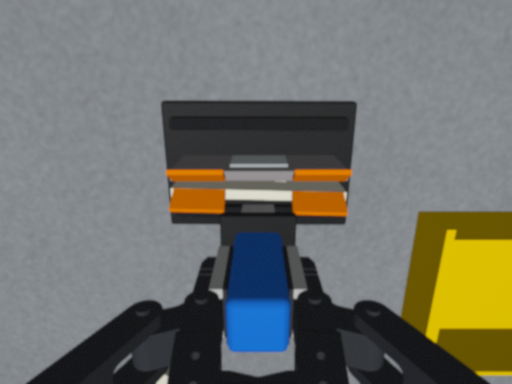

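Both ends now stand open (gap rows 181–190), right ≈ 8 mm and left ≈ 5 mm. Next the left end, deeper.

```bash
python3 -m jog '[[0.05,-4.9,0,0,0,0],[0,0,2,0,0,0],[0,0,2.2,0,0,0],[0,0,0.8,0,0,0],[0,0,0,0,0,0]]'
python3 -m jog '[[0,0,0.6,0,0,0],[0,0,0.6,0,0,0],[0,0,0.5,0,0,0],[0,0,0.5,0,0,0],[0,0,0.5,0,0,0]]'
python3 -m jog '[[0,0,0,0,0,0]]'
python3 -c "
from h import *
go(596,10.8,123,13.5)"
```

```text
clock: 10.6
ee_pos: [596.3, 9.5, 152.8]
tool_rot: [[0.972, 0.233, -0.001], [0.233, -0.972, -0.0], [-0.001, -0.0, -1.0]]
wrist_force: [-0.8, -1.0, -1.6]
finger_gap: 23.0
gripper_force: 89.3
clock: 11.22
ee_pos: [596.6, 10.0, 126.2]
tool_rot: [[0.972, 0.234, 0.001], [0.234, -0.972, 0.0], [0.001, 0.0, -1.0]]
wrist_force: [0.3, -0.0, 3.9]
finger_gap: 23.0
gripper_force: 89.5
clock: 11.35
ee_pos: [596.4, 9.9, 125.8]
tool_rot: [[0.972, 0.234, -0.0], [0.234, -0.972, -0.0], [-0.0, -0.0, -1.0]]
wrist_force: [1.8, 0.2, -1.0]
finger_gap: 22.9
gripper_force: 89.4
t 11.35 ee [596.4   9.9 125.8] yaw 13.52 F [ 1.8  0.2 -1. ] gap 22.9 | d cm [-0.02 -0.09  0.28] turn 0.02
```

```bash
python3 -m jog '[[0,0,0.3,0,0,0],[0,0,0,0,0,0]]'
python3 -m jog '[[0,0,-3,0,0,0],[0,0,-4.5,0,0,0],[0,5,0,0,0,0],[0,4.9,0,0,0,0],[0,0,0,0,0,0]]'
python3 -m jog '[[0,0,2.5,0,0,0],[0,0,2.5,0,0,0],[0,0,0.6,0,0,0],[0,0,0.6,0,0,0],[0,0,0.4,0,0,0]]'
python3 -c "
from h import *
go(619,-86.5,123,13.5)"
```

```text
clock: 11.6
ee_pos: [596.4, 9.9, 123.1]
tool_rot: [[0.972, 0.234, -0.0], [0.234, -0.972, 0.0], [-0.0, -0.0, -1.0]]
wrist_force: [0.7, 0.7, -0.4]
finger_gap: 22.7
gripper_force: 89.5
clock: 12.22
ee_pos: [619.5, -89.2, 197.8]
tool_rot: [[0.973, 0.231, -0.001], [0.231, -0.973, -0.001], [-0.001, 0.0, -1.0]]
wrist_force: [-0.6, -0.0, -1.4]
finger_gap: 22.6
gripper_force: 89.2
clock: 12.85
ee_pos: [619.2, -86.1, 132.6]
tool_rot: [[0.972, 0.234, -0.001], [0.234, -0.972, -0.0], [-0.001, -0.0, -1.0]]
wrist_force: [-2.7, 0.2, 1.6]
finger_gap: 23.0
gripper_force: 89.3
t 12.85 ee [619.2 -86.1 132.6] yaw 13.53 F [-2.7  0.2  1.6] gap 23.0 | d cm [-0.03  0.03  0.96] turn 0.03
```

```bash
python3 -m jog '[[0,0,0.3,0,0,0],[0,0,0.5,0,0,0],[0,0,0,0,0,0]]'
python3 -m jog '[[0,0,-3,0,0,0],[0,0,-4.5,0,0,0],[0,-3,0,0,0,0],[0,-2,0,0,0,0],[0,0,0,0,0,0]]'
python3 op.py w6
python3 - <<'E'
from h import *
c,T,d=pose('wrist','w6');p=np.load('pics/w6.npz')['p']
hsv=cv2.cvtColor(p,cv2.COLOR_RGB2HSV)
v,u=np.nonzero((hsv[...,0]<14)&(hsv[...,1]>150)&(d>0)&(np.arange(384)[:,None]<219));z=d[v,u]
C=np.array(c['tool_from_camera']);P=np.stack([(u-c['cx'])/c['fx']*z,(v-c['cy'])/c['fy']*z,z],1)@C[:3,:3].T+C[:3,3]
for k in(u<250,u>270):
    for a in (15,25,30):
        pass
    print(np.percentile(u[k],[1,99]),np.percentile(v[k],[1,99]),len(P[k]), np.percentile(P[k,0],[1,99]))
E
```

```text
clock: 13.22
ee_pos: [620.0, -86.4, 124.3]
tool_rot: [[0.972, 0.234, 0.001], [0.234, -0.972, -0.0], [0.001, 0.0, -1.0]]
wrist_force: [0.8, -0.6, -0.4]
finger_gap: 22.8
gripper_force: 89.4
clock: 13.85
ee_pos: [607.1, -36.4, 198.6]
tool_rot: [[0.972, 0.236, -0.001], [0.236, -0.972, 0.0], [-0.001, -0.001, -1.0]]
wrist_force: [-0.5, -0.5, -1.0]
finger_gap: 22.9
gripper_force: 89.2
t 13.9 ee [607.4 -37.2 198.6] yaw 13.61 F [ 0.4 -0.2 -1.2] gap 23.2 | d cm [-58.14 -17.9   19.92] turn 0.11
[165.75 225.  ] [168. 217.] 176 [-43.63068267  16.63031977]
[292. 350.] [168. 217.] 179 [-42.78955216  16.6528096 ]
```

View pics/w6c.png

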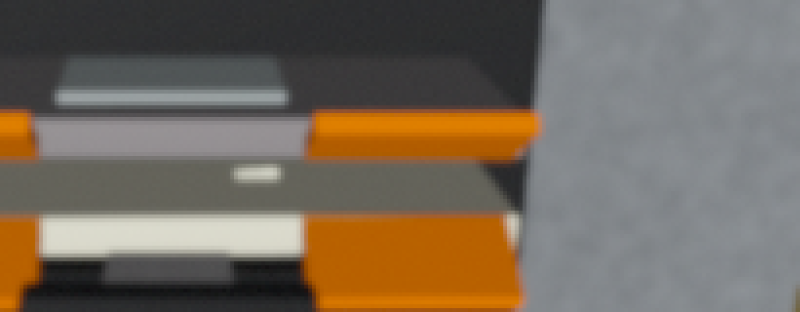

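The gap runs evenly from crop rows 160 to 213 at both ends, about 11 mm. Check it and locate the tub.

Run:
```python
from h import *
for u in(200,257,320):print(px('wrist','w6',u,181.0,75)[:2],np.linalg.norm(px('wrist','w6',u,181.0,75)-px('wrist','w6',u,194.6,75)))
q=[px('top','top0',u,v,70) for u,v in((360,157),(437,139),(458,216),(381,233))];print(np.round(q,1),np.mean(q,0))
m=np.mean(q,0);go(m[0]+3,m[1]+1,198,13.5);go(m[0]+3,m[1]+1,97,13.5)
```

```text
[598.63668792   9.96103345] 11.906146730017818
[609.72270077 -35.75255242] 11.884456890791844
[621.96969162 -86.25347419] 11.90293219843597
[[ 595.3 -218.    70. ]
 [ 634.8 -381.1   70. ]
 [ 472.4 -418.2   70. ]
 [ 436.1 -258.3   70. ]] [ 534.63690339 -318.87956944   70.        ]
t 13.9 ee [607.4 -37.2 198.6] yaw 13.61 F [ 0.4 -0.2 -1.2] gap 23.2 | d cm [-13.39  25.64   0.07] turn 0.11
t 13.9 ee [607.4 -37.2 198.6] yaw 13.61 F [ 0.4 -0.2 -1.2] gap 23.2 | d cm [-13.37  25.64  10.17] turn 0.11
```

```bash
python3 -m jog '[[-2,4,-1,0,0,0],[-2.8,5.4,0,0,0,0],[-2.8,5.4,0,0,0,0],[-2.9,5.4,0,0,0,0],[-2.9,5.4,0,0,0,0]]'
python3 -m jog '[[0,0,3,0,0,0],[0,0,3,0,0,0],[0,0,3,0,0,0],[0,0,1.7,0,0,0],[0,0,0,0,0,0]]'
python3 -c "
from h import *
go(537,-318,98,13.5);save('top','top1')"
```

```text
clock: 14.52
ee_pos: [536.4, -320.5, 208.7]
tool_rot: [[0.972, 0.234, -0.0], [0.234, -0.972, -0.0], [-0.0, -0.0, -1.0]]
wrist_force: [1.1, -0.2, -1.0]
finger_gap: 23.1
gripper_force: 89.1
clock: 15.15
ee_pos: [536.5, -317.8, 100.9]
tool_rot: [[0.972, 0.234, -0.002], [0.234, -0.972, 0.001], [-0.002, -0.002, -1.0]]
wrist_force: [0.2, 0.2, -0.8]
finger_gap: 23.2
gripper_force: 89.3
t 15.15 ee [ 536.5 -317.8  100.9] yaw 13.51 F [ 0.2  0.2 -0.8] gap 23.2 | d cm [0.04 0.03 0.29] turn 0.01
```

View pics/top1.png

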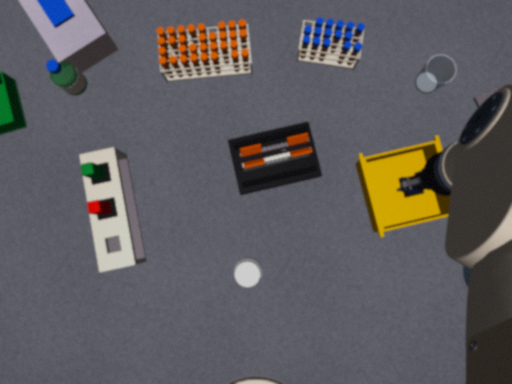

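The gripper is over the tub (410,185) and the cassette is visibly open and parallel. Lower 7 mm and release.

```bash
python3 -m jog '[[0,0,0.7,0,0,0],[0,0,0,0,0,0]]'
python3 -m jog '[[0,0,0,0,0,0],[0,0,0,0,0,0],[0,0,0,0,0,0],[0,0,0,0,0,0],[0,0,0,0,0,0]]' 1
python3 -m jog '[[0,0,-2,0,0,0],[0,0,-4,0,0,0],[0,0,-5,0,0,0],[0,0,-5,0,0,0],[0,0,0,0,0,0]]'
python3 -m jog '[[0,0,0,0,0,0],[0,0,0,0,0,0],[0,0,0,0,0,0],[0,0,0,0,0,0],[0,0,0,0,0,0]]'
python3 -c "
from h import *
save('wrist','w7')"
```

```text
clock: 15.45
ee_pos: [537.5, -318.0, 95.6]
tool_rot: [[0.972, 0.234, 0.0], [0.234, -0.972, -0.0], [0.0, 0.0, -1.0]]
wrist_force: [0.2, -0.8, -2.4]
finger_gap: 22.8
gripper_force: 89.3
clock: 16.08
ee_pos: [537.4, -318.0, 95.3]
tool_rot: [[0.972, 0.234, 0.0], [0.234, -0.972, -0.0], [0.0, 0.0, -1.0]]
wrist_force: [-0.7, -1.2, -0.0]
finger_gap: 85.6
gripper_force: 0.0
clock: 16.7
ee_pos: [539.6, -319.3, 261.6]
tool_rot: [[0.972, 0.234, 0.008], [0.234, -0.972, -0.005], [0.007, 0.006, -1.0]]
wrist_force: [0.4, 0.4, -0.9]
finger_gap: 85.4
gripper_force: 0.0
clock: 17.32
ee_pos: [537.3, -317.9, 254.9]
tool_rot: [[0.972, 0.234, -0.0], [0.234, -0.972, 0.0], [-0.0, -0.0, -1.0]]
wrist_force: [-0.4, -0.7, -0.6]
finger_gap: 85.5
gripper_force: 0.0
```

View pics/w7.png

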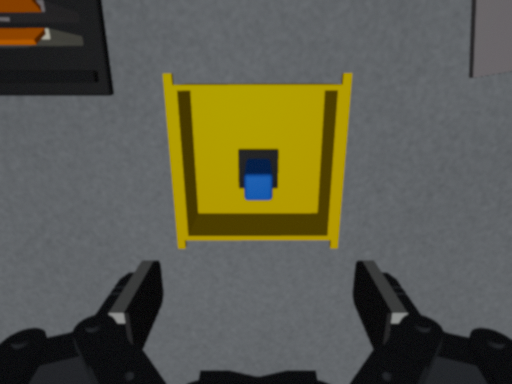

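The wedge stands released in the middle of the tub (258,175), and the fingers are clear of everything.

```bash
python3 -c "
from cell import order
print(order.job_done())"
```

```text
the job is handed in; nothing more can be done
None
```

The cassette is open evenly at about 12 mm at both ends by the wrist camera, the wedge is released in the yellow tub, and the job is handed in (no verdict came back) at about 17.5 s on the robot's clock.

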